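# Put a spent battery in the click-shut collection box

## Task

The red battery is spent: turn the black knob on the battery collection box clockwise until it clicks over and its orange cover stays clear of the round opening, and drop the red battery in. Then turn the knob back until it clicks shut over the opening again. Leave the green battery standing where it is.

Things in the scene. Friction and masses are not known exactly. Their poses are not given: they have to be found in the camera images.
- battery_a: The spent AA cell to dispose of: red with a black upper quarter, 14.4 mm across, 50 mm tall, 16 to 33 g, loose, standing upright on the desk. Origin: centre of its lower end, z up along the cell.
- battery_b: The good AA cell: green with a black upper quarter, same size and stance; it must be left standing where it is. Origin: centre of its lower end.
- battery_box: Collection box fixed to the desk: grey, hollow, 146 (x) x 136 (y) x 90 mm high, white flat top 5 mm thick, walls 4 mm, green plate with white cell emblems on its front (-x) face. Origin: centre of its underside, z up. Empty inside but for a column and a housing under the knob. In its frame the knob's axis is at x 0, y -34 mm, the round opening in the top at x -37, y +20 mm.
- opening (a point): Centre of the round opening, 44 mm in diameter, level with the box's top (90 mm above the desk), 66 mm from the knob's axis; 81 mm deep below the top. With the knob at 0 the orange cover lies over it; at 1.2 rad it is wholly free.
- knob_grip (a point): Point on the knob's upright axis to grip at, 34 mm above the box's top (124 mm above the desk). Black bar 42 mm long, 14 mm thick, 9 to 44 mm above the box's top, on a disc of radius 22 mm. The frame turns with it: x along the bar towards the orange cover (flat arm and disc of radius 27 mm, under 5 mm high), y across the bar, z up. Grip its two flat sides from above.
- knob (a joint): Turn of knob and cover in rad: 0 shut (stop), growing clockwise seen from above to 1.2 fully open (stop). A sprung detent resists from either stop with about 0.15 N m at first, is at dead centre at 0.6, and past it pulls the knob on to the other stop and holds it there; let go before, it springs back.
Things that resemble listed ones, but are neither listed nor needed, are in the scene too. There is more than one size of the battery_box; the one meant has the size given above.

How it is judged:
By the outcome, as a careful person would: the job done as asked, in the order asked, and still so for the second after the job is handed in, with the robot touching nothing.
It also fails if it takes over 64 s, if anything falls off the work surface, if the arm or the gripper's body presses on something with over 40 N, if the wrist force passes 120 N, or if a joint passes its speed limit or range.

## Robot

A 6-joint arm with a two-finger parallel gripper is mounted at the origin on a cart in front of the work surface, level with it; the furniture and walls round the work are solid. World frame = base frame: x ahead of the robot, y to its left, z up, the work surface at z = 0. Lengths are in m, angles in rad, forces in N, time in s.
With the tool pointing down it reaches from about 0.3 to 0.775 m from the base axis. Payload 14.6 kg.
Tool frame: the origin (TCP) lies at the very end of the fingers, on their centre line; the grasp point (between the pads) lies 19 mm behind it; z points along the fingers, y is the line along which they close (so a half turn about z gives the same grasp; the last joint's range is limited). The gripper opens to 94 mm and grips with 3 to 60 N. Pads are 16 mm wide; open, the fingers measure 119 mm over their backs; the gripper's body (75 mm by 177 mm) begins 78 mm behind the grasp point.
Start: joints at [-1.221, 0.3, 1.521, -0, 1.321, -0.067], TCP at [0.223, -0.503, 0.205] pointing down, gripper open.
Joint ranges: [-3.03, 3.03], [-0.79, 2.21], [0.23, 2.52], [-1.04, 4.18], [0, 3.07], [-2.55, 2.55]. Speed limits (rad/s): [2.22, 2.22, 2.57, 3.14, 3.14, 3.14].

## Interface

Orientations are given as [roll, pitch, yaw] about the fixed x, y, z axes, in that order (R = Rz(yaw) Ry(pitch) Rx(roll)).
In Python, from station import * gives the robot as it stands.
- The arm moves only by the tool jog_arm, never from a script. Its argument "rows" is a list of rows, each a list of 3 entries, a list of its own where there are three numbers: the shift along the tool's x, y, z in m, then the turn about the tool's z in degrees, then the finger opening in m, from 0 to 0.094. A call has 1 to 12 rows; each row shifts and turns the commanded pose from where the row before left it, along the tool's axes as they then stand; what a row does not reach is not made up. A row lasts 1/12 s, in which the tool goes at most 41.7 mm and 7.16 degrees, less where a joint would pass 70% of its speed; a pose out of reach is approached as far as the arm can. A call is refused whole if a number of a shift passes 0.0417 or a number of a turn 7.16, either way. A call with a gripper value outside its range is refused whole. The fingers move at their own pace and stop on an object; "squeeze" is the grip in N (left out, the last holds). Time passes only in rows, so rows that do not move let the fingers close. It gives the time, the measured TCP pose, the force, the opening and the grip force at its end, in the units of the state.
- get_obs(): the state, without advancing time (a new reading comes with each control period).
- camera(name): name is "side" or "top" or "wrist"; returns a dict with "image" (480x640x3 uint8, red, green, blue), "range_z" (480x640 float32, m along the optical axis (not along the pixel's ray), 0 where there is no reading), "K" (3x3 intrinsics, pixels), "world_from_camera" (4x4, takes a point from camera to world coordinates); the wrist camera has in their place "T_tool_cam" (4x4, takes a point from camera to tool coordinates, whose origin is the TCP and whose axes are the flange's). Camera axes: x right, y up, looking along -z (the intrinsics and any distortion apply to the point x, -y, -z); pixel columns grow to the right and rows downward; lengths in m; the calibration is good to about 2 mm. A picture is of the moment at which its call begins: read the wrist's pose just before it.
- hand_in(): hands the job in; it is judged then, once.
Trained networks look in a picture, given as the dict that the camera call returned (one of the last four; its "shot" number tells which), for a name from the list of things; names that differ only in an ending like _2 or _b are one class to them, and where a whole thing is asked for, a point or a joint stands for the part that bears it (a point fixed in the world has none). Each returns a list of dicts, best first, with "p" (0 to 1); they miss things now and then, are a little off and sometimes report something else, mostly with a low value. They report only what shows in the picture. A call takes as long as a camera call. They do not tell look-alikes from the thing itself.
- search_frame(label, picture): "at" ([column, row] as shares, 0 to 1, of the picture: columns of its width, rows of its height, amid what is visible of it).
- spot_point(label, picture): "at" ([column, row] as shares, 0 to 1, of the picture: columns of its width, rows of its height: a listed point, or the origin of a listed thing).
The state is a dict: "time_s": time; "qpos": joint angles; "joint_vel": joint speeds; "tau": joint torques, N m; "ee_pos": TCP position; "eef_rot": TCP orientation; "force": force on the tool from outside, world axes, zero at the start; "moment": the same for the moment, N m; "grip_width": finger opening in m; "grip_force": force on a finger pad.
Only numpy, scipy, OpenCV 4.12 (cv2) and the standard library are available. Lean on these libraries where they do the work, as an engineer would, in place of code of your own. Each camera call takes 0.05 s, during which the arm holds its last target. There are 200 camera calls.

## Working session

There is one attempt and no reset: what is moved stays moved. The work goes in short steps, Python scripts to look and compute and a tool call to move; the robot and the scene stay as the last step left them, time stands still between calls to the robot, and variables do not carry over. Pictures are saved under pics/ and viewed, at most 10 in all, crops included, and the job is handed in when it is done.

Besides the shell and the picture viewer there is one more tool, called after "Call:" as name(argument=value, ...) on one line, values as JSON. jog_arm: Moves the arm, as the interface text tells. Its arguments: {"type":"object","properties":{"rows":{"type":"array","items":{"type":"array"}},"squeeze":{"type":"number"}},"required":["rows"]}

```bash
mkdir -p pics
cat > h.py <<'E'
from station import *
import numpy as np, cv2
from scipy.spatial.transform import Rotation as R
def w(c,u,v,r=None,T=None):
    K=c["K"]; r=c["range_z"][int(v),int(u)] if r is None else r
    p=np.array([(u-K[0,2])/K[0,0]*r,-(v-K[1,2])/K[1,1]*r,-r,1])
    return ((c["world_from_camera"] if T is None else T)@p)[:3]
def wz(c,u,v,z,T=None):
    T=c["world_from_camera"] if T is None else T
    a=T[:3,3]; b=w(c,u,v,1.0,T); return a+(b-a)*(z-a[2])/(b[2]-a[2])
def save(c,n): cv2.imwrite("pics/"+n,cv2.cvtColor(c["image"],cv2.COLOR_RGB2BGR))
E
python3 - <<'E'
from h import *
o=get_obs(); print(o)
for n in("top","side"):
    c=camera(n); save(c,n+"1.png"); print(n,c["K"].tolist(),c["world_from_camera"].round(3).tolist())
    for l in("battery_a","battery_box","knob_grip","opening"):
        for d in spot_point(l,c)[:5]:
            u,v=d["at"][0]*640,d["at"][1]*480
            z={"knob_grip":.124,"opening":.09}.get(l,0)
            print(l,round(d["p"],2),round(u),round(v),wz(c,u,v,z).round(3), w(c,min(u,639),min(v,479)).round(3))
E
```

```text
{'time_s': 0.0, 'qpos': array([-1.22060529e+00,  3.00440810e-01,  1.52157505e+00,  4.81949283e-05,
        1.32065093e+00, -6.66331982e-02]), 'joint_vel': array([-3.07126978e-04, -6.19783557e-04,  1.01922465e-03, -1.30365194e-03,
        3.18849611e-05,  7.29778961e-04]), 'tau': array([ 5.93475361e-04, -5.31803620e+01, -3.52735698e+01,  7.08882906e-02,
        2.44696724e-02, -6.50537595e-05]), 'ee_pos': array([ 0.22257985, -0.50268043,  0.20490548]), 'eef_rot': array([-3.14052401e+00, -1.18098828e-04,  4.16812213e-01]), 'force': array([ 0.24634447,  0.58688652, -0.16591309]), 'moment': array([-0.03533275,  0.01749224,  0.00035214]), 'grip_force': 0.0, 'grip_width': 0.09386098484183293}
top [[485.6822746617783, 0.0, 315.67721920091583], [0.0, 485.6822746617783, 243.80396902401287], [0.0, 0.0, 1.0]] [[-0.01, 0.998, -0.065, 0.463], [-1.0, -0.011, -0.013, -0.126], [-0.013, 0.065, 0.998, 1.101], [0.0, 0.0, 0.0, 1.0]]
battery_a 0.64 396 221 [ 0.584 -0.295  0.   ] [ 0.58  -0.29   0.033]
battery_a 0.62 386 280 [ 0.451 -0.269  0.   ] [ 0.452 -0.263  0.049]
battery_box 0.72 257 215 [0.602 0.0
[... 397 characters left out ...]
, [0.0, 605.7691343816812, 246.61530988207943], [0.0, 0.0, 1.0]] [[0.997, 0.03, -0.077, 0.448], [-0.081, 0.565, -0.821, -0.891], [0.019, 0.825, 0.565, 0.649], [0.0, 0.0, 0.0, 1.0]]
battery_a 0.69 273 373 [ 0.451 -0.267  0.   ] [ 0.451 -0.276  0.009]
battery_box 0.93 353 253 [0.607 0.028 0.   ] [ 0.595 -0.044  0.051]
battery_box 0.71 239 237 [0.395 0.093 0.   ] [0.397 0.051 0.028]
knob_grip 0.63 355 209 [ 0.598 -0.02   0.124] [ 0.598 -0.02   0.124]
knob_grip 0.62 237 199 [0.4   0.023 0.124] [0.397 0.065 0.1  ]
opening 0.95 222 199 [0.369 0.084 0.09 ] [0.366 0.12  0.069]
opening 0.75 330 207 [0.564 0.047 0.09 ] [0.563 0.041 0.094]
opening 0.52 356 208 [0.61  0.041 0.09 ] [ 0.599 -0.022  0.128]
```

View pics/top1.png

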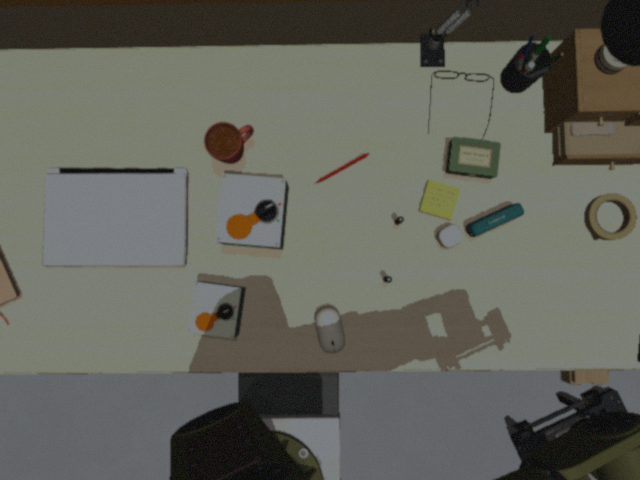

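View pics/side1.png

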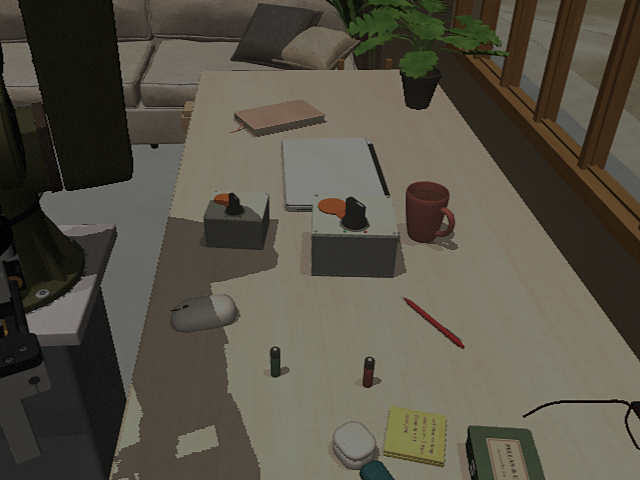

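The top view shows two boxes, at px (252,210) and (216,309), and cells at (397,219) and (387,278). In the side view the cell at (369,372) is red and the one at (275,361) is green. The box at (252,210) has its top at about 95 mm and the other's is at about 70 mm, so the larger one fits the given size. I'll confirm this in one crop and measure the box and the red cell.

Run:
```python
from h import *
c=camera("side"); im=cv2.cvtColor(c["image"],cv2.COLOR_RGB2BGR)
cv2.imwrite("pics/crop.png",cv2.resize(im[180:400,190:410],None,fx=2.6,fy=2.6,interpolation=cv2.INTER_CUBIC))
def cloud(c):
    r=c["range_z"];v,u=np.mgrid[:480,:640];K=c["K"]
    p=np.stack([(u-K[0,2])/K[0,0]*r,-(v-K[1,2])/K[1,1]*r,-r,np.ones_like(r)],-1)@c["world_from_camera"].T
    return p[...,:3]
P=cloud(c);I=c["image"].astype(int)
def rep(n,P,I,c):
    ok=c["range_z"]>0
    m=ok&(abs(P[...,0]-.58)<.03)&(abs(P[...,1]+.29)<.03)&(P[...,2]>.012)&(P[...,2]<.07)
    q=P[m];print(n,"red cell",len(q),q.min(0).round(4),q.max(0).round(4),np.median(q,0).round(4))
    m=ok&(abs(P[...,0]-.6)<.12)&(abs(P[...,1]-.02)<.12)&(P[...,2]>.082)&(P[...,2]<.100)
    q=P[m];print("top",len(q),np.median(q[:,2]),cv2.minAreaRect((q[:,:2]*1000).astype(np.float32)))
    o=m&(I[...,0]>150*0+2*I[...,2])&(I[...,0]>90)
    q=P[o];print("orange",len(q),q.mean(0).round(4))
    m=ok&(abs(P[...,0]-.6)<.06)&(abs(P[...,1]+.01)<.06)&(P[...,2]>.118)&(P[...,2]<.15)
    q=P[m];print("knob",len(q),q.mean(0).round(4),cv2.minAreaRect((q[:,:2]*1000).astype(np.float32)))
rep("side",P,I,c)
c=camera("top");rep("top",cloud(c),c["image"].astype(int),c)
```

```text
side red cell 245 [ 0.5776 -0.3065  0.0123] [ 0.5919 -0.2904  0.0511] [ 0.5838 -0.3023  0.0349]
top 3232 0.08990603160098942 ((624.1416015625, 30.02634048461914), (160.2186279296875, 185.8509521484375), 84.68883514404297)
orange 381 [0.5697 0.0427 0.0935]
knob 246 [ 0.5994 -0.0158  0.1284] ((599.3742065429688, -11.800333023071289), (15.261483192443848, 43.977996826171875), 29.217449188232422)
top red cell 53 [ 0.5775 -0.3035  0.0121] [ 0.5907 -0.2891  0.0517] [ 0.5832 -0.2943  0.0459]
top 4329 0.08903723804846875 ((624.2986450195312, 34.16730880737305), (160.2857208251953, 186.32669067382812), 84.62834167480469)
orange 558 [0.5703 0.0427 0.0925]
knob 165 [ 0.5989 -0.0104  0.1309] ((599.5021362304688, -10.027299880981445), (14.115406036376953, 41.74464416503906), 29.123802185058594)
```

View pics/crop.png

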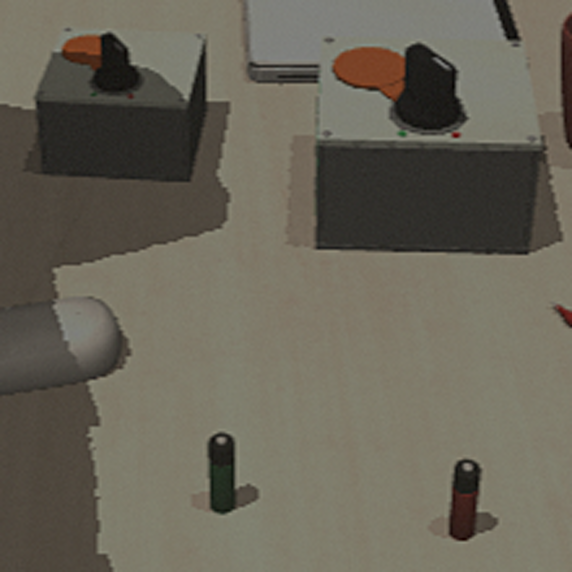

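The crop shows the larger box, with the knob at crop (430,85). The red cell is at crop (465,500) and the green one at (222,470), so the target box and cell are confirmed. Knob: (0.599, -0.011), bar along 119°. Red cell: (0.584, -0.297). I'll move above the knob.

Call:
jog_arm(rows=[[[0.0302, -0.0165, 0], 0, 0.094], [[0.0302, -0.0165, 0], 0, 0.094], [[0.0302, -0.0165, 0], 0, 0.094], [[0.0302, -0.0165, 0], 0, 0.094], [[0.0302, -0.0165, 0], 0, 0.094], [[0.0302, -0.0165, 0], 0, 0.094], [[0.0302, -0.0165, 0], 0, 0.094], [[0.0302, -0.0165, 0], 0, 0.094], [[0.0302, -0.0165, 0], 0, 0.094], [[0.0302, -0.0165, 0], 0, 0.094], [[0.0302, -0.0165, 0], 0, 0.094], [[0.0302, -0.0165, 0], 0, 0.094]])

```text
time_s: 1.6
ee_pos: [0.4747, -0.1736, 0.2056]
eef_rot: [3.141, -0.0, 0.417]
force: [-0.2, 0.4, -0.1]
grip_width: 0.0939
grip_force: 0.0
```

Call:
jog_arm(rows=[[[0.0302, -0.0165, 0], 0, 0.07], [[0.0302, -0.0165, 0], 0, 0.07], [[0.0302, -0.0165, 0], 0, 0.07], [[0.0302, -0.0165, 0], 0, 0.07], [[0.0302, -0.0165, 0], 0, 0.07], [[0.0302, -0.0165, 0], 0, 0.07], [[0, 0, 0], -7, 0.07], [[0, 0, 0], -7, 0.07], [[0, 0, 0], -7, 0.07], [[0, 0, 0], -7, 0.07], [[0, 0, 0], -7, 0.07], [[0, 0, 0], -7, 0.07]])

```text
time_s: 2.6
ee_pos: [0.5995, -0.0112, 0.2054]
eef_rot: [-3.141, 0.0, 1.156]
force: [0.0, 0.2, -0.3]
grip_width: 0.0699
grip_force: 0.0
```

Call:
jog_arm(rows=[[[0, 0, 0], -7, 0.07], [[0, 0, 0], -7, 0.07], [[0, 0, 0], -7, 0.07], [[0, 0, 0], -7, 0.07], [[0, 0, 0], -7, 0.07], [[0, 0, 0], -7, 0.07], [[0, 0, 0], -7, 0.07], [[0, 0, 0], -4.2, 0.07], [[0, 0, 0], 0, 0.07], [[0, 0, 0], 0, 0.07]])

```text
time_s: 3.43
ee_pos: [0.5995, -0.0112, 0.2054]
eef_rot: [-3.142, -0.0, 2.076]
force: [0.3, 0.0, -0.0]
grip_width: 0.0701
grip_force: 0.0
```

```bash
cat >> h.py <<'E'
def Tt(o):
    T=np.eye(4);T[:3,:3]=R.from_euler("xyz",o["eef_rot"]).as_matrix();T[:3,3]=o["ee_pos"];return T
def cloud(c,T):
    r=c["range_z"];v,u=np.mgrid[:480,:640];K=c["K"]
    return (np.stack([(u-K[0,2])/K[0,0]*r,-(v-K[1,2])/K[1,1]*r,-r,np.ones_like(r)],-1)@T.T)[...,:3]
E
python3 - <<'E'
from h import *
o=get_obs();print(o["time_s"],o["ee_pos"],np.degrees(o["eef_rot"]),o["qpos"].round(3))
c=camera("wrist");save(c,"w1.png");T=Tt(o)@c["T_tool_cam"];P=cloud(c,T);I=c["image"].astype(int)
r=c["range_z"]
for z in(.115,.125):
    m=(r>0)&(abs(P[...,0]-.6)<.035)&(abs(P[...,1]+.011)<.035)&(P[...,2]>z)&(P[...,2]<.145)
    q=P[m];print("knob",len(q),q.mean(0).round(4) if len(q) else 0,cv2.minAreaRect((q[:,:2]*1000).astype(np.float32)) if len(q) else 0)
    if len(q): print(q.min(0),q.max(0))
for d in spot_point("knob_grip",c)+spot_point("opening",c): print(d, wz(c,d["at"][0]*640,d["at"][1]*480,.124,T), wz(c,d["at"][0]*640,d["at"][1]*480,.09,T))
E
```

```text
3.4333 [ 0.59947113 -0.01124956  0.20543106] [-1.79998488e+02 -2.47251326e-03  1.18927926e+02] [-0.08   0.411  1.371  0.     1.359 -0.585]
knob 1497 [ 0.5988 -0.0075  0.1326] ((599.5711669921875, -9.164417266845703), (13.861943244934082, 41.88561248779297), 29.127029418945312)
[ 0.5847539  -0.02969276  0.11608345] [0.61450393 0.01129353 0.13582017]
knob 1446 [ 0.5991 -0.0081  0.133 ] ((599.5886840820312, -9.195934295654297), (13.861943244934082, 41.81344985961914), 29.127029418945312)
[ 0.58476687 -0.02969276  0.12504667] [0.61450393 0.01129353 0.13582017]
{'at': [0.505, 0.5019], 'p': 0.96} [ 0.59889451 -0.00905797  0.124     ] [ 0.60316933 -0.01632472  0.09      ]
{'at': [0.5036, 0.2817], 'p': 0.68} [0.56643194 0.04840259 0.124     ] [0.56646337 0.04864686 0.09      ]
```

View pics/w1.png

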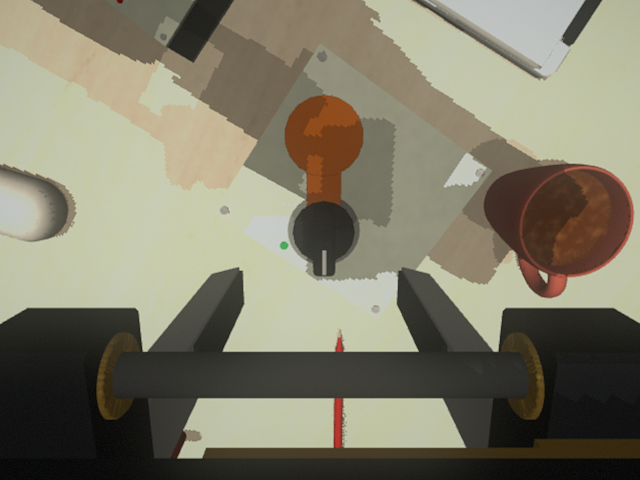

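The wrist view shows the bar knob near (325,235) with the cover at (323,135), and the fingers straddle it squarely. I'll nudge about 1.5 mm, descend and grip.

Call:
jog_arm(rows=[[[0.0015, 0.001, 0.02], 0, 0.07], [[0, 0, 0.02], 0, 0.07], [[0, 0, 0.02], 0, 0.07], [[0, 0, 0.02], 0, 0.07], [[0, 0, 0.02], 0, 0.05], [[0, 0, 0], 0, 0.03], [[0, 0, 0], 0, 0.008], [[0, 0, 0], 0, 0.008], [[0, 0, 0], 0, 0.008], [[0, 0, 0], 0, 0.008], [[0, 0, 0], 0, 0.008]], squeeze=45)

```text
time_s: 4.5
ee_pos: [0.6, -0.0095, 0.1064]
eef_rot: [3.14, 0.001, 2.078]
force: [0.3, -0.5, 0.4]
grip_width: 0.0266
grip_force: 0.0
```

Call:
jog_arm(rows=[[[0, 0, 0], 0, 0.008], [[0, 0, 0], 0, 0.008], [[0, 0, 0], 0, 0.008], [[0, 0, 0], 0, 0.008], [[0, 0, 0], 0, 0.008], [[0, 0, 0], 0, 0.008]])

```text
time_s: 5.0
ee_pos: [0.6008, -0.0089, 0.1059]
eef_rot: [3.138, 0.001, 2.078]
force: [8.8, 3.8, -2.2]
grip_width: 0.0133
grip_force: 45.0
```

Call:
jog_arm(rows=[[[0, 0.001, 0], 2, 0.008], [[0, 0, 0], 4, 0.008], [[0, 0, 0], 4, 0.008], [[0, 0, 0], 4, 0.008], [[0, 0, 0], 4, 0.008], [[0, 0, 0], 4, 0.008]])

```text
time_s: 5.5
ee_pos: [0.6009, -0.0088, 0.1059]
eef_rot: [3.14, -0.0, 1.691]
force: [2.1, 1.0, 0.7]
grip_width: 0.0137
grip_force: 45.0
```

Call:
jog_arm(rows=[[[0, 0, 0], 5, 0.008], [[0, 0, 0], 5, 0.008], [[0, 0, 0], 5, 0.008], [[0, 0, 0], 5, 0.008], [[0, 0, 0], 5, 0.008], [[0, 0, 0], 5, 0.008], [[0, 0, 0], 5, 0.008], [[0, 0, 0], 5, 0.008], [[0, 0, 0], 4, 0.008], [[0, 0, 0], 1, 0.008], [[0, 0, 0], 0, 0.008]])

```text
time_s: 6.42
ee_pos: [0.6011, -0.0089, 0.1059]
eef_rot: [3.14, -0.001, 0.91]
force: [5.0, 1.6, 1.4]
grip_width: 0.0138
grip_force: 45.0
```

Call:
jog_arm(rows=[[[0, 0, 0], 0, 0.06], [[0, 0, 0], 0, 0.06], [[0, 0, 0], 0, 0.06], [[0, 0, 0], 0, 0.06], [[0, 0, -0.025], 0, 0.06], [[0, 0, -0.025], 0, 0.06], [[0, 0, -0.025], 0, 0.06], [[0, 0, -0.025], 0, 0.06], [[0, 0, 0], 0, 0.06]])

```text
time_s: 7.17
ee_pos: [0.6019, -0.0091, 0.2107]
eef_rot: [3.136, -0.004, 0.91]
force: [0.3, -0.7, 0.5]
grip_width: 0.0597
grip_force: 0.0
```

Run:
```python
from h import *
o=get_obs();print(o["time_s"],o["ee_pos"],np.degrees(o["eef_rot"]),o["qpos"].round(3),o["grip_width"])
c=camera("wrist");save(c,"w2.png");T=Tt(o)@c["T_tool_cam"];P=cloud(c,T)
r=c["range_z"]
m=(r>0)&(abs(P[...,0]-.6)<.035)&(abs(P[...,1]+.011)<.035)&(P[...,2]>.12)&(P[...,2]<.145)
q=P[m];print("knob",len(q),cv2.minAreaRect((q[:,:2]*1000).astype(np.float32)))
m=(r>0)&(abs(P[...,0]-.567)<.03)&(abs(P[...,1]-.047)<.03)&(P[...,2]<.08)
q=P[m];print("hole",len(q),cv2.minEnclosingCircle((q[:,:2]*1000).astype(np.float32)))
v,u=np.nonzero(m);print(u.mean(),v.mean(),np.ptp(u),np.ptp(v))
if len(u): print("hole rim centre",wz(c,(u.min()+u.max())/2,(v.min()+v.max())/2,.09,T))
for d in spot_point("opening",c): print(d, wz(c,d["at"][0]*640,d["at"][1]*480,.09,T))
```

```text
7.1667 [ 0.60192383 -0.00907057  0.21065835] [179.66434693  -0.22166706  52.11480105] [-0.076  0.409  1.363 -0.     1.363  0.585] 0.059734661179633636
knob 1410 ((599.5620727539062, -9.552726745605469), (42.19042205810547, 14.020076751708984), 50.048118591308594)
hole 2161 ((547.985107421875, 49.42359924316406), 27.747276306152344)
238.90374826469227 191.84127718648773 59 58
hole rim centre [0.56907746 0.04858947 0.09      ]
{'at': [0.3731, 0.4062], 'p': 0.93} [0.57095082 0.04714977 0.09      ]
{'at': [0.4986, 0.5044], 'p': 0.67} [ 0.59502216 -0.01602315  0.09      ]
```

View pics/w2.png

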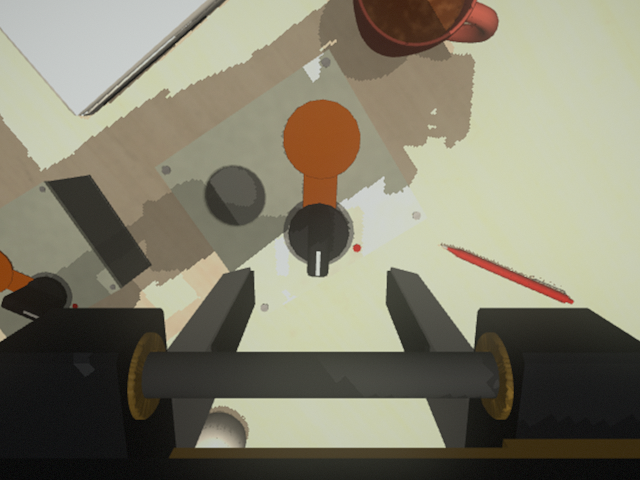

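The wrist view shows the opening clear at (238,192), with the cover swung away to (322,138). The bar is at 50°, so it has reached the open stop. Next is the red cell.

Call:
jog_arm(rows=[[[-0.0265, 0.0181, 0], 0, 0.06], [[-0.0265, 0.0181, 0], 0, 0.06], [[-0.0265, 0.0181, 0], 0, 0.06], [[-0.0265, 0.0181, 0], 0, 0.06], [[-0.0265, 0.0181, 0], 0, 0.06], [[-0.0265, 0.0181, 0], 0, 0.06], [[-0.0265, 0.0181, 0], 0, 0.06], [[-0.0265, 0.0181, 0.02], 0, 0.06], [[-0.0265, 0.0181, 0.03], 0, 0.06], [[0, 0, 0.02], 0, 0.06], [[0, 0, 0], 0, 0.06], [[0, 0, 0], 0, 0.06]])

```text
time_s: 8.27
ee_pos: [0.5819, -0.295, 0.1354]
eef_rot: [-3.138, 0.0, 0.909]
force: [-0.0, 0.4, 0.4]
grip_width: 0.06
grip_force: 0.0
```

Run:
```python
from h import *
o=get_obs();print(o["time_s"],o["ee_pos"],np.degrees(o["eef_rot"]))
c=camera("wrist");save(c,"w3.png");T=Tt(o)@c["T_tool_cam"];P=cloud(c,T)
r=c["range_z"]
m=(r>0)&(abs(P[...,0]-.584)<.025)&(abs(P[...,1]+.297)<.025)&(P[...,2]<.06)&(P[...,2]>.04)
q=P[m];print("cell",len(q),np.median(q[:,2]),cv2.minEnclosingCircle((q[:,:2]*1000).astype(np.float32)),q.min(0),q.max(0))
p=np.linalg.inv(Tt(o))@np.r_[(q.min(0)+q.max(0))/2,1];print("tool coords",p)
```

```text
8.2667 [ 0.5818592  -0.29503475  0.13540649] [-1.79793579e+02  2.21833322e-02  5.20808046e+01]
cell 412 0.0479445157273127 ((584.1809692382812, -296.6137390136719), 7.324773788452148) [ 0.57691796 -0.30363519  0.04020383] [ 0.59135884 -0.28937547  0.05189875]
tool coords [2.75163413e-04 3.02365964e-03 8.93447814e-02 1.00000000e+00]
```

View pics/w3.png

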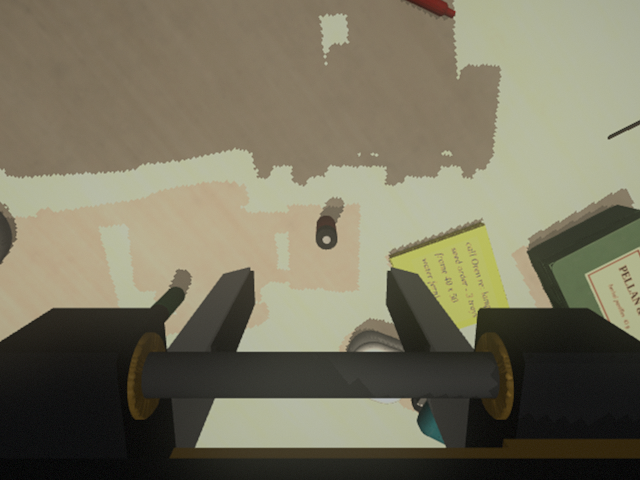

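The red cell (px 326,238) sits between the fingers and the green one is off at (175,295). I'll shift 3 mm, descend and grip.

Call:
jog_arm(rows=[[[0, 0.003, 0.0125], 0, 0.05], [[0, 0, 0.025], 0, 0.05], [[0, 0, 0.025], 0, 0.05], [[0, 0, 0.025], 0, 0.05], [[0, 0, 0.025], 0, 0.05], [[0, 0, 0], 0, 0.03], [[0, 0, 0], 0, 0.02], [[0, 0, 0], 0, 0.008], [[0, 0, 0], 0, 0.008], [[0, 0, 0], 0, 0.008], [[0, 0, 0], 0, 0.008], [[0, 0, 0], 0, 0.008]], squeeze=15)

```text
time_s: 9.32
ee_pos: [0.5854, -0.2977, 0.0257]
eef_rot: [3.14, -0.0, 0.909]
force: [-0.4, 2.3, 7.1]
grip_width: 0.0139
grip_force: 15.0
```

Call:
jog_arm(rows=[[[0, 0, 0], 0, 0.008], [[0, 0, 0], 0, 0.008], [[0, 0, 0], 0, 0.008], [[0, 0, 0], 0, 0.008], [[0, 0, 0], 0, 0.008]])

```text
time_s: 9.73
ee_pos: [0.5854, -0.2977, 0.0257]
eef_rot: [3.14, -0.0, 0.909]
force: [-1.3, 0.9, 7.2]
grip_width: 0.0139
grip_force: 15.0
```

Call:
jog_arm(rows=[[[0, 0, -0.02], 0, 0.008], [[0, 0, -0.03], 0, 0.008], [[0, 0, -0.035], 0, 0.008], [[0, 0, -0.035], 0, 0.008], [[0, 0, -0.03], 0, 0.008], [[0, 0, 0], 0, 0.008]])

```text
time_s: 10.23
ee_pos: [0.5867, -0.2985, 0.182]
eef_rot: [3.132, -0.001, 0.909]
force: [2.0, 0.3, 0.1]
grip_width: 0.0144
grip_force: 15.0
```

Call:
jog_arm(rows=[[[0.0238, -0.0205, 0], 0, 0.008], [[0.0238, -0.0205, 0], 0, 0.008], [[0.0238, -0.0205, 0], 0, 0.008], [[0.0238, -0.0205, 0], 0, 0.008], [[0.0238, -0.0205, 0], 0, 0.008], [[0.0238, -0.0205, 0], 0, 0.008], [[0.0238, -0.0205, 0], 0, 0.008], [[0.0238, -0.0205, 0], 0, 0.008], [[0.0238, -0.0205, 0], 0, 0.008], [[0.0238, -0.0205, 0], 0, 0.008], [[0.0238, -0.0205, 0], 0, 0.008], [[0, 0, 0], 0, 0.008]])

```text
time_s: 11.23
ee_pos: [0.5673, 0.0521, 0.1744]
eef_rot: [-3.141, -0.001, 0.913]
force: [-0.0, 0.1, -0.1]
grip_width: 0.0138
grip_force: 15.0
```

Run:
```python
from h import *
o=get_obs();print(o["time_s"],o["ee_pos"],np.degrees(o["eef_rot"]),o["grip_width"])
c=camera("wrist");T=Tt(o)@c["T_tool_cam"]
i=cv2.cvtColor(c["image"],cv2.COLOR_RGB2BGR)
p=np.linalg.inv(T)@np.r_[.568,.048,.09,1];K=c["K"]
uv=(int(K[0,2]-K[0,0]*p[0]/p[2]),int(K[1,2]+K[1,1]*p[1]/p[2]));print(uv)
cv2.circle(i,uv,2,(0,255,0),-1);cv2.imwrite("pics/w4.png",i[100:400,120:520])
P=cloud(c,T);r=c["range_z"];X=np.linalg.inv(Tt(o));Q=P@X[:3,:3].T+X[:3,3]
m=(r>0)&(abs(Q[...,0])<.03)&(abs(Q[...,1])<.0075)&(Q[...,2]<.035)&(Q[...,2]>-.04);q=Q[m];print(len(q),q.min(0),q.max(0))
```

```text
11.2333 [0.56731703 0.05209869 0.17435608] [-1.79963814e+02 -3.16644083e-02  5.22925080e+01] 0.013770118658941007
(326, 244)
2096 [-0.00932297 -0.00747333 -0.03984765] [0.00873576 0.00749866 0.02576714]
```

View pics/w4.png

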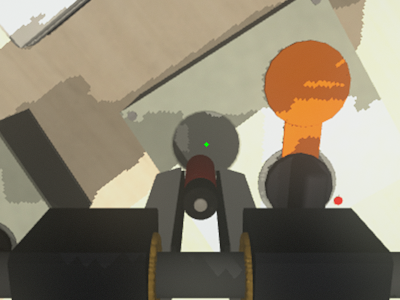

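The crop shows the red cell held upright, with the opening just ahead at (206,141), matching the projected dot. I'll correct by 4 mm, lower and check the position before letting go.

Call:
jog_arm(rows=[[[-0.0028, 0.0031, 0], 0, 0.008], [[0, 0, 0.02], 0, 0.008], [[0, 0, 0.02], 0, 0.008], [[0, 0, 0.02], 0, 0.008], [[0, 0, 0.01], 0, 0.008], [[0, 0, 0], 0, 0.008], [[0, 0, 0], 0, 0.008], [[0, 0, 0], 0, 0.008]])

```text
time_s: 11.95
ee_pos: [0.5693, 0.0431, 0.1057]
eef_rot: [3.14, -0.001, 0.908]
force: [0.5, -0.2, 0.4]
grip_width: 0.0142
grip_force: 15.0
```

Call:
jog_arm(rows=[[[0.0031, -0.004, 0.003], 0, 0.008], [[0, 0, 0], 0, 0.008], [[0, 0, 0], 0, 0.008], [[0, 0, 0], 0, 0.04], [[0, 0, 0], 0, 0.04], [[0, 0, 0], 0, 0.04], [[0, 0, 0], 0, 0.04], [[0, 0, -0.025], 0, 0.04], [[0, 0, -0.025], 0, 0.04], [[0, 0, -0.025], 0, 0.04], [[0, 0, -0.025], 0, 0.04], [[0, 0, 0], 0, 0.05]])

```text
time_s: 12.95
ee_pos: [0.569, 0.0485, 0.2066]
eef_rot: [3.136, -0.005, 0.909]
force: [0.2, -0.5, 1.0]
grip_width: 0.0438
grip_force: 0.0
```

Run:
```python
from h import *
o=get_obs();print(o["time_s"],o["ee_pos"],np.degrees(o["eef_rot"]),o["grip_width"])
c=camera("wrist");i=cv2.cvtColor(c["image"],cv2.COLOR_RGB2BGR)
cv2.imwrite("pics/w5.png",i[60:400,120:520])
```

```text
12.95 [0.56898444 0.04848858 0.20661458] [179.67660718  -0.26413321  52.08029076] 0.043826889053083296
```

View pics/w5.png

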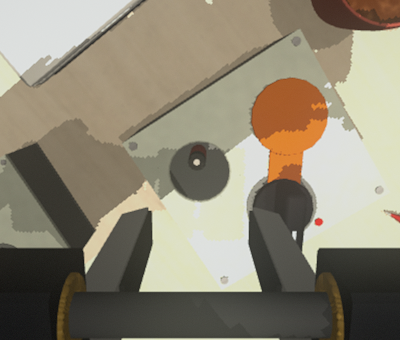

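The red cell is in the box, visible standing inside the opening at crop (197,158). Now back to the knob to shut it.

Call:
jog_arm(rows=[[[-0.0087, 0.0201, 0], 0, 0.07], [[-0.0087, 0.0201, 0], 0, 0.07], [[-0.0088, 0.0201, 0], 0, 0.07], [[0, 0, 0], 2, 0.07], [[0, 0, 0], 0, 0.07], [[0, 0, 0], 0, 0.07], [[0, 0, 0], 0, 0.07], [[0, 0, 0], 0, 0.07]])

```text
time_s: 13.67
ee_pos: [0.5986, -0.0087, 0.2013]
eef_rot: [-3.141, 0.0, 0.875]
force: [0.0, -0.9, 0.5]
grip_width: 0.0701
grip_force: 0.0
```

Call:
jog_arm(rows=[[[0.001, 0.0019, 0.015], 0, 0.06], [[0, 0, 0.02], 0, 0.05], [[0, 0, 0.02], 0, 0.05], [[0, 0, 0.02], 0, 0.05], [[0, 0, 0.02], 0, 0.05], [[0, 0, 0], 0, 0.03], [[0, 0, 0], 0, 0.008], [[0, 0, 0], 0, 0.008], [[0, 0, 0], 0, 0.008], [[0, 0, 0], 0, 0.008], [[0, 0, 0], 0, 0.008], [[0, 0, 0], 0, 0.008]], squeeze=45)

```text
time_s: 14.67
ee_pos: [0.6009, -0.0093, 0.1075]
eef_rot: [-3.141, -0.001, 0.874]
force: [-4.5, 2.4, 6.5]
grip_width: 0.0142
grip_force: 45.0
```

Call:
jog_arm(rows=[[[0, 0, 0], 0, 0.008], [[0, 0, 0], 0, 0.008], [[0, 0, 0], 0, 0.008], [[0, 0, 0], 0, 0.008]])

```text
time_s: 15.0
ee_pos: [0.6009, -0.0093, 0.1075]
eef_rot: [-3.141, -0.001, 0.874]
force: [-4.4, 2.1, 6.8]
grip_width: 0.0135
grip_force: 45.0
```

Gripped; I'll turn it back counter-clockwise by 67°.

Call:
jog_arm(rows=[[[0, 0, 0], -3, 0.008], [[0, 0, 0], -5, 0.008], [[0, 0, 0], -6, 0.008], [[0, 0, 0], -6, 0.008], [[0, 0, 0], -6, 0.008], [[0, 0, 0], -6, 0.008], [[0, 0, 0], -6, 0.008], [[0, 0, 0], -6, 0.008], [[0, 0, 0], -6, 0.008], [[0, 0, 0], -6, 0.008], [[0, 0, 0], -6, 0.008], [[0, 0, 0], -5, 0.008]])

```text
time_s: 16.0
ee_pos: [0.6012, -0.0094, 0.1075]
eef_rot: [3.14, 0.0, 2.049]
force: [-1.9, 2.8, 4.2]
grip_width: 0.0138
grip_force: 45.0
```

Call:
jog_arm(rows=[[[0, 0, 0], 0, 0.008], [[0, 0, 0], 0, 0.06], [[0, 0, 0], 0, 0.06], [[0, 0, 0], 0, 0.06], [[0, 0, 0], 0, 0.06], [[0, 0, 0], 0, 0.06], [[0, 0, -0.02], 0, 0.06], [[0, 0, -0.03], 0, 0.06], [[0, 0, -0.03], 0, 0.06], [[0, 0, -0.03], 0, 0.06], [[0, 0, 0], 0, 0.06], [[0, 0, 0], 0, 0.06]])

```text
time_s: 17.0
ee_pos: [0.6014, -0.0098, 0.2179]
eef_rot: [3.139, 0.002, 2.043]
force: [-1.0, -0.0, -1.6]
grip_width: 0.0601
grip_force: 0.0
```

Run:
```python
from h import *
o=get_obs();print(o["time_s"],o["ee_pos"],np.degrees(o["eef_rot"]),o["force"])
c=camera("wrist");T=Tt(o)@c["T_tool_cam"];P=cloud(c,T);r=c["range_z"]
m=(r>0)&(abs(P[...,0]-.6)<.035)&(abs(P[...,1]+.009)<.035)&(P[...,2]>.12)&(P[...,2]<.145)
q=P[m];print("knob",len(q),cv2.minAreaRect((q[:,:2]*1000).astype(np.float32)))
a=cv2.cvtColor(c["image"],cv2.COLOR_RGB2BGR)[40:340,150:550]
s=cv2.cvtColor(camera("side")["image"],cv2.COLOR_RGB2BGR)[160:460,200:500]
cv2.imwrite("pics/end.png",np.hstack([a,s]))
```

```text
17.0 [ 0.60143153 -0.00978965  0.21788494] [1.79859338e+02 8.83362733e-02 1.17057578e+02] [-0.95098559 -0.0448636  -1.55749394]
knob 1344 ((599.4925537109375, -8.99789047241211), (13.998743057250977, 41.56093215942383), 28.855735778808594)
```

View pics/end.png

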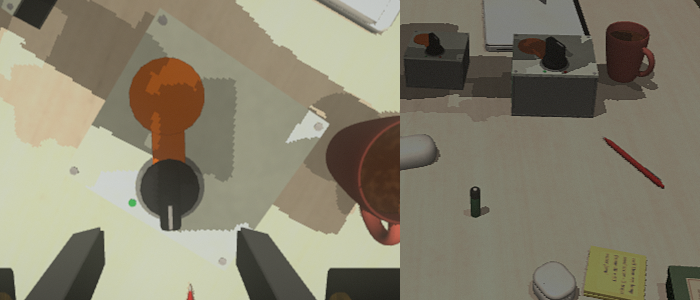

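The cover lies over the opening again at (167,97) and the bar is back at 119°. The green cell still stands at (475,200), the red one is gone from the desk, and the gripper is clear.

```bash
python3 -c "
from station import *
print(hand_in())"
```

```text
the job is handed in; nothing more can be done
None
```

The red battery is in the collection box, the knob is back at its shut stop with the cover over the opening, the green battery still stands where it was, and the job is handed in at about 17 s; no verdict was returned.

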